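# Lock the grinder's adjusting collar

### The arm

A 7-joint arm with a two-finger parallel gripper is mounted at the origin on the work surface. World frame = base frame: x ahead of the robot, y to its left, z up, the work surface at z = 0. Lengths are in m, angles in rad, forces in N, time in s.
With the tool pointing down it reaches from about 0.425 to 0.925 m from the base axis. Payload 6.8 kg.
Tool frame: the origin (TCP) lies midway between the tips of the shut fingers; the grasp point (between the pads) lies 19 mm behind it; z points along the fingers, y is the direction in which the jaws open and shut (so a half turn about z gives the same grasp; the last joint's range is limited). The gripper opens to 85 mm and grips with 20 to 120 N. Pads are 22 mm wide; open, the fingers measure 114 mm over their backs; the gripper's body (76 mm by 85 mm) begins 54 mm behind the grasp point. The pads swing forward as they close: fully open they stand 13 mm farther back than shut.
Start: joints at [-1.269, 0.477, 0.022, 1.555, -0.011, 1.109, -0.083], TCP at [0.269, 0.619, 0.231] pointing down, gripper open.
Joint ranges: [-2.96, 2.96], [-0.34, 2.1], [-1.41, 1.46], [0.24, 2.44], [-1.37, 4.51], [0.17, 1.92], [-2.96, 2.96]. Speed limits (rad/s): [2.39, 2.39, 3.14, 3.14, 3.14, 3.14, 3.14].

### API

Orientations are given as a unit quaternion [w, x, y, z].
In Python, from station import * gives the robot as it stands. The module is installed in compiled form; this text tells all that it offers.
- The arm moves only by the tool jog_arm, never from a script. Its arguments are lists of equal length, an entry for each row: "dp": the shift along the tool's x, y, z in units of 25 mm (1.0 is 25 mm), a list of three; "angular": the turn, a rotation vector about the tool's x, y, z in units of 5 degrees (1.0 is 5 degrees), a list of three; "claw": the finger opening in mm, from 0 to 85.4. A call has exactly 5 rows; each row is the pose to reach, as a shift and turn from the pose commanded when the call began, along the tool's axes at that moment; what a row does not reach only later rows make up. A row lasts 1/10 s, in which the tool goes at most 50 mm and 8.59 degrees, less where a joint would pass 70% of its speed; a pose out of reach is approached as far as the arm can. A call with a gripper value outside its range is refused whole. The fingers move at their own pace and stop on an object; "grip_force" is the grip in N (left out, the last holds). Time passes only in rows, so rows that repeat a pose let the fingers close, or fill a call up. It gives the time, the measured TCP pose, the force and the opening at its end, in the units of the state.
- get_obs(): the state, without advancing time (a new reading comes with each control period).
- read_camera(name): name is "side" or "top" or "wrist"; returns a dict with "pixels" (384x512x3 uint8, blue, green, red), "camera_matrix" (3x3 intrinsics, pixels), "k1" (the pictures are not rectified: a ray, as slopes to the right and down, at radius r is drawn at 1 + k1 r^2 times it, then the intrinsics apply), "rvec" (rotation vector, rad) and "tvec" (3), from world to camera coordinates, as OpenCV has them. Camera axes: x right, y down, z forward; pixel columns grow to the right and rows downward; lengths in m; the calibration is good to about 2 mm. A picture is of the moment at which its call begins. There is no depth.
- hand_in(): hands the job in, once; it reports no verdict.
The state is a dict: "t": time; "q": joint angles; "joint_vel": joint speeds; "joint_torque": joint torques, N m; "eef_pos": TCP position; "tool_rot": TCP orientation; "contact_force": force on the tool from outside, world axes, zero at the start; "torque": the same for the moment, N m; "gripper_width": opening from 0.0 (shut) to 1.0 (fully open).
Only numpy, scipy, OpenCV 4.12 (cv2) and the standard library are available. Lean on these libraries where they do the work, as an engineer would, in place of code of your own. Each camera call takes 0.05 s, during which the arm holds its last target.

### The job

The espresso grinder has been cleaned and its hopper is still off. Push the black post on its grind-adjusting collar round until the slot in the collar's rim lines up with the steel lock bar, then push the bar by its red tab through the slot until it is fully home. Only push, gently, with the fingertips: take neither the post nor the tab between the fingers, and leave the cups, the tamper and the portafilter as they stand.

Things in the scene. Friction and masses are not known exactly. Their poses are not given: they have to be found in the camera images.
- grinder: Compact dark grey espresso grinder, hopper off, fixed to the counter: 250 mm deep (x), 150 wide (y), flat deck 225 mm high. Origin: centre of its underside; front (spout, red tab) along its own -x, z up. On the deck, front to back along its centre line: the lock bar's steel guide (53 mm long, 38 wide, top 248 mm above the counter, front face 98 mm before the origin), then the collar.
- collar_axis (a point): The point on the collar's vertical turning axis at the height of its flat upper face: 35 mm behind the grinder's origin (its +x), 243 mm above the counter. Axes as the grinder's.
- post (a point): Middle of the adjusting post: an upright black cylinder, 15 mm across, that stands 36 mm high on the collar's upper face, its axis 45 mm from the collar's axis. This point is on the post's axis, 20 mm above the collar's upper face (263 mm above the counter); it moves with the collar, and its axes turn with it.
- slot (a point): Mouth of the slot, at the collar's rim and upper face; turns with the collar, its -x points out of the slot. The collar is an aluminium ring 124 mm across, 14 mm thick, with a 58 mm hole. The slot goes through its thickness, 28 mm deep from the rim, 16 mm wide, flaring to 25 mm over the outer 8 mm. Seen from above the post stands a quarter turn clockwise from the slot.
- collar (a joint): Angle of the collar, rad: 0 with the slot in line with the bar; positive is anticlockwise from above. Starts at 0.5 to 1.7, so it must be turned clockwise. Range -0.5 to 1.9, no stop or click at 0; it stays where it is left. Turning takes 4 to 5 N at the post. The bar's tapered nose and the flared slot bring the last 0.1 rad into line by themselves.
- tab (a point): Centre of the front (outer) face of the red tab that stands up at the front end of the lock bar: a plate 30 mm wide, 34 mm high (from 232 to 266 mm above the counter), 5 mm thick. This point is 252 mm above the counter and moves with the bar. Axes as the grinder's: the tab is pushed along +x.
- nose (a point): Tip of the lock bar, at its upper edge: a flat steel bar 12 mm wide and 8 mm thick (upper face 240 mm above the counter), tapered to 6 mm over its last 8 mm, lying in its guide on the grinder's centre line and pointing at the collar's axis. Axes as the grinder's.
- lock_bar (a joint): How far the bar is pushed in, m: 0 withdrawn (nose 10 mm short of the collar's rim), 0.036 fully home, a hard stop with the tab against its guide and the nose 26 mm inside the rim. Starts at 0 to 0.006, slides with 2 to 3 N, stays where it is left. Unless the slot is in line the bar stops on the rim at about 0.010.
- cup_a: White demitasse cup, 63 mm across the rim, 55 mm high, loose on the counter beside the grinder: leave alone. Origin at the centre of its foot.
- cup_b: Second white demitasse cup, like cup_a: leave alone.
- tamper: Tamper, aluminium foot 58 mm across, walnut handle, 84 mm high, standing loose on the counter: leave alone. Origin at the centre of its foot.
- portafilter: Steel portafilter, basket 70 mm across and 38 mm high, black handle reaching 168 mm from the basket's centre along its -x, standing loose on the counter: leave alone. Origin at the centre of the basket's underside.

How it is judged:
By the outcome, as a careful person would: the job done as asked, in the order asked, and still so for the second after the job is handed in, with the robot touching nothing.
It also fails if it takes over 48 s, if anything falls off the work surface, if the arm or the gripper's body presses on something with over 40 N, if the wrist force passes 120 N, or if a joint passes its speed limit or range.

## Working session

There is one attempt and no reset: what is moved stays moved. The work goes in short steps, Python scripts to look and compute and a tool call to move; the robot and the scene stay as the last step left them, time stands still between calls to the robot, and variables do not carry over. Pictures are saved under pics/ and viewed, and the job is handed in when it is done.

Besides the shell and the picture viewer there is one more tool, called as name(argument=value, ...) on one line, values as JSON. jog_arm: Moves the arm, as the interface text tells. Its arguments: {"type":"object","properties":{"dp":{"type":"array","items":{"type":"array","items":{"type":"number"}}},"angular":{"type":"array","items":{"type":"array","items":{"type":"number"}}},"claw":{"type":"array","items":{"type":"number"}},"grip_force":{"type":"number"}},"required":["dp","angular","claw"]}

```bash
mkdir -p pics; cat > h.py <<'E'
from station import *
import cv2, numpy as np, pickle
from scipy.spatial.transform import Rotation as R
def snap(name,tag):
    c=read_camera(name); cv2.imwrite(f'pics/{tag}.png',c['pixels']); pickle.dump(c,open(f'pics/{tag}.pkl','wb')); return c
def load(tag): return pickle.load(open(f'pics/{tag}.pkl','rb'))
def ray(c,u,v):
    K=np.array(c['camera_matrix']); k=c['k1']
    p=cv2.undistortPoints(np.array([[[u,v]]],float),K,np.array([k,0,0,0,0.]))[0,0]
    Rm=cv2.Rodrigues(np.array(c['rvec'],float))[0]; t=np.array(c['tvec'],float).ravel()
    return -Rm.T@t, Rm.T@np.array([p[0],p[1],1])
def atz(c,u,v,z):
    o,d=ray(c,u,v); return o+d*(z-o[2])/d[2]
def proj(c,P):
    return cv2.projectPoints(np.array(P,float).reshape(-1,1,3),np.array(c['rvec'],float),np.array(c['tvec'],float),np.array(c['camera_matrix']),np.array([c['k1'],0,0,0,0.]))[0][:,0]
E
python3 - <<'E'
from h import *
for n in ['top','side','wrist']:
    c=snap(n,n+'0'); print(n,ray(c,256,192))
print(get_obs())
E
```

```text
top (array([0.43325047, 0.02166121, 0.9311454 ]), array([ 0.19522738, -0.00158756, -0.98080268]))
side (array([ 0.13618806, -0.61202349,  0.6413569 ]), array([ 0.49147891,  0.68379401, -0.5394257 ]))
wrist (array([0.19973384, 0.64856828, 0.37377023]), array([ 0.27071922, -0.11272495, -0.95605425]))
{'t': 0.15, 'q': array([-1.26908999,  0.47767324,  0.0223553 ,  1.55617479, -0.01152481,
        1.10927366, -0.08308867]), 'joint_vel': array([ 4.46540185e-04, -1.32881052e-03,  9.16578558e-04, -3.80187511e-03,
        1.36704847e-03,  7.40788226e-05, -6.78753618e-04]), 'joint_torque': array([ 1.15273891e-03, -5.96923113e+01,  1.60924025e+00, -2.81487501e+01,
        1.26110920e-02,  6.54220552e-03, -2.74598443e-05]), 'eef_pos': array([0.26877192, 0.61871436, 0.23052787]), 'tool_rot': array([-1.02675886e-04,  2.03466978e-01,  9.79081558e-01, -6.92993051e-04]), 'contact_force': array([ 0.77205118, -0.30494826, -0.83807178]), 'torque': array([ 0.05693423, -0.01372956,  0.01300113]), 'gripper_width': 0.9976624695439954}
```

View pics/top0.png

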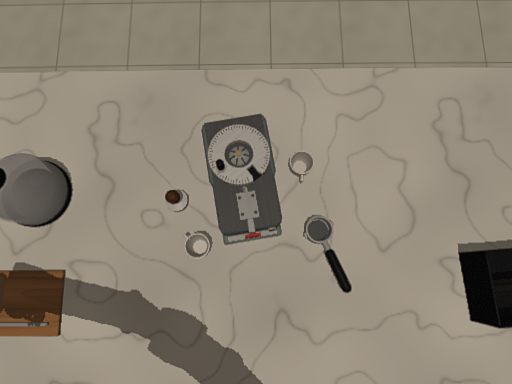

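View pics/side0.png

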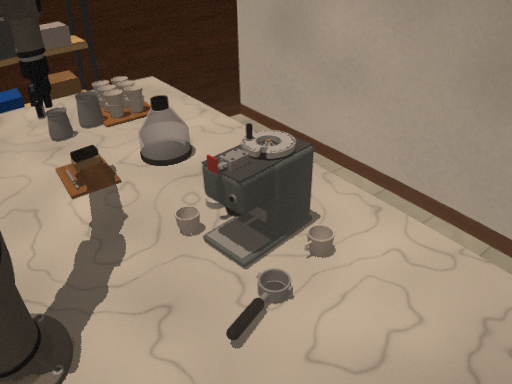

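View pics/wrist0.png

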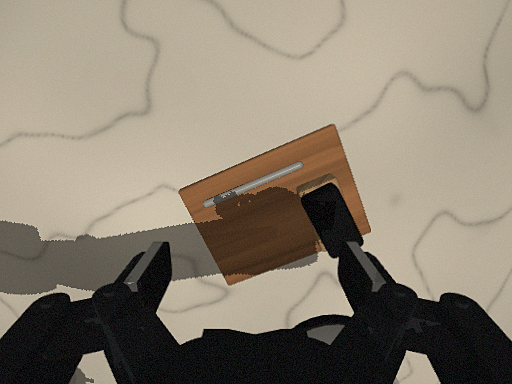

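```bash
python3 - <<'E'
from h import *
c=load('top0'); p=c['pixels'][105:250,190:310]; cv2.imwrite('pics/topz.png',cv2.resize(p,None,fx=4.1,fy=4.1,interpolation=cv2.INTER_CUBIC))
c=load('side0'); p=c['pixels'][110:220,190:330]; cv2.imwrite('pics/sidez.png',cv2.resize(p,None,fx=5,fy=5,interpolation=cv2.INTER_CUBIC))
E
```

```text
(no output)
```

View pics/topz.png

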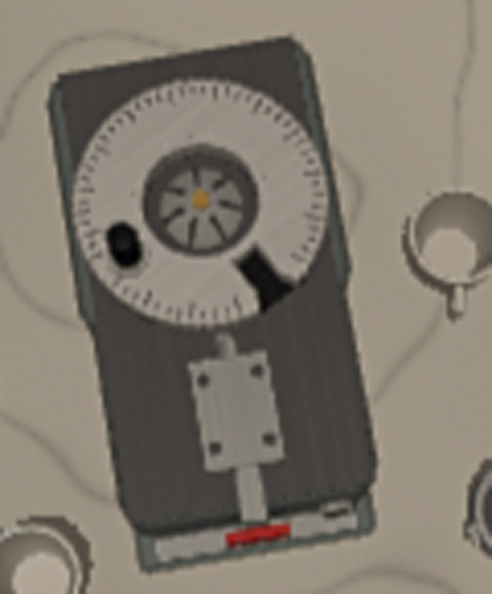

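View pics/sidez.png

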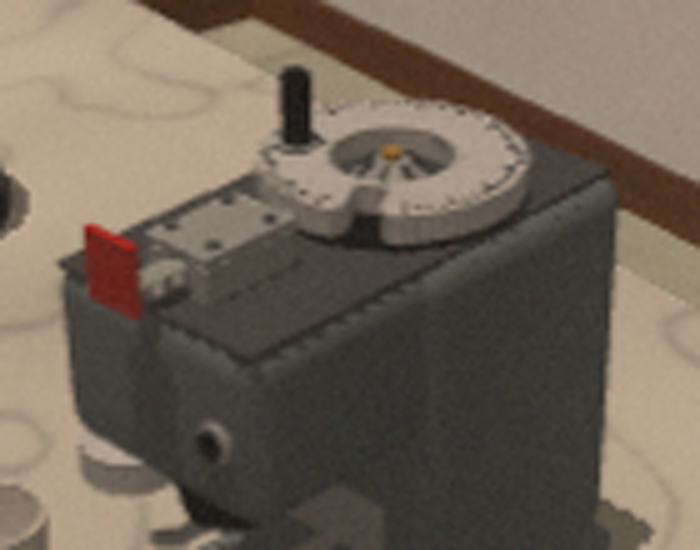

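```bash
cat > fit.py <<'E'
from h import *
from scipy.optimize import least_squares
def world(g,pts):
    x,y,a=g; pts=np.atleast_2d(pts); Rm=R.from_euler('z',a).as_matrix()
    return pts@Rm.T+np.array([x,y,0])
E
python3 - <<'E'
from fit import *
c=load('top0')
z=lambda x,y:(190+(x+.5)/4.1-.5,105+(y+.5)/4.1-.5)
th=lambda: None
# guide corners (grinder frame)
loc=[(-.045,.019,.248),(-.045,-.019,.248),(-.098,-.019,.248),(-.098,.019,.248)]
pix=[z(189,363),z(269,350),z(284,460),z(207,472)]
rim=[(73,203),(328,200),(200,78),(203,328),(110,118),(291,115)]
rimp=np.array([z(*p) for p in rim]); pix=np.array(pix)
def f(g):
    e=(proj(c,world(g,loc))-pix).ravel()
    ax=world(g,[(.035,0,.243)])[0]
    r=[ (np.linalg.norm(atz(c,*p,.243)[:2]-ax[:2])-.062)*500 for p in rimp]
    return np.r_[e,r]
s=least_squares(f,[.75,0,0.1]); g=s.x; print(g,np.degrees(g[2]),np.round(s.fun,2))
np.save('g.npy',g)
ax=world(g,[(.035,0,.243)])[0]; print('axis',ax)
for n,p,h in [('slot',z(278,302),.243),('slot in',z(247,257),.243),('post top',z(119,238),.279),('post bot',z(130,255),.243),('tabtop',z(258,535),.266)]:
    w=atz(c,*p,h); l=world([0,0,-g[2]],w-np.array([g[0],g[1],0]))[0]
    d=l-[.035,0,0]; print(n,w,l,'ang',np.degrees(np.arctan2(d[1],d[0])),np.hypot(d[0],d[1]))
# check in side
cs=load('side0'); im=cs['pixels'].copy()
for q in [0.5]: pass
for im,cc,t in ((cs['pixels'].copy(),cs,'sidechk'),(c['pixels'].copy(),c,'topchk')):
    L=loc+[(.035+.062*np.cos(k),.062*np.sin(k),.243) for k in np.arange(0,6.28,.5)]
    for u,v in proj(cc,world(g,L)): im[int(round(v)),int(round(u))]=(0,255,0)
    y0,y1,x0,x1=(110,220,190,330) if t=='sidechk' else (105,250,190,310)
    cv2.imwrite(f'pics/{t}.png',cv2.resize(im[y0:y1,x0:x1],None,fx=4,fy=4,interpolation=cv2.INTER_NEAREST))
E
```

```text
[0.61465387 0.04892918 0.16136387] 9.245468698530082 [-0.2   0.06 -0.48 -0.02  0.53 -0.23 -0.19  0.18  0.35  0.02  0.74  0.92
  0.16  0.13]
axis [0.64919918 0.05455244 0.243     ]
slot [0.59784797 0.01746909 0.243     ] [-0.02164209 -0.02835128  0.243     ] ang -153.4104861346102 0.06334130892689785
slot in [0.62041824 0.03227956 0.243     ] [ 0.00301449 -0.01735946  0.243     ] ang -151.51004522761622 0.03639263227345701
post top [0.6202787  0.09071647 0.279     ] [0.0122655  0.04034073 0.279     ] ang 119.40395808226111 0.046305852239524416
post bot [0.62199312 0.08909084 0.243     ] [0.01369647 0.03846077 0.243     ] ang 118.98220141314177 0.04396670457097095
tabtop [0.48422495 0.02774152 0.266     ] [-1.32138627e-01  4.28817576e-05  2.66000000e-01] ang 179.98529996491834 0.16713863224943368
```

View pics/sidechk.png

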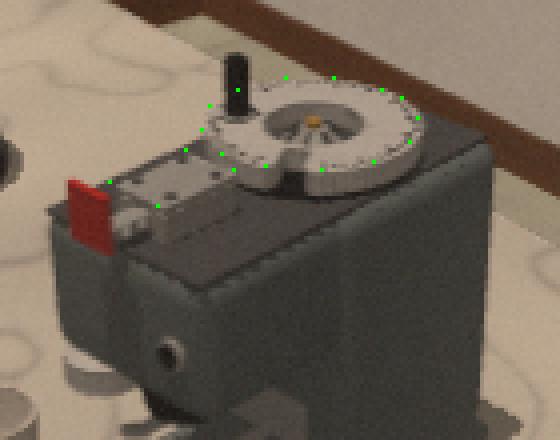

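View pics/topchk.png

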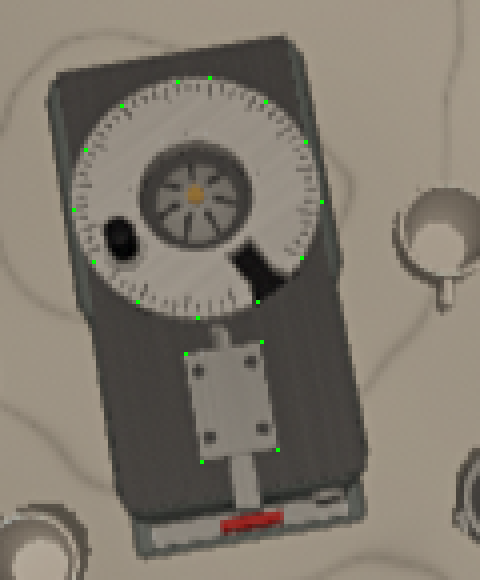

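```bash
cat > go.py <<'E'
from fit import *
import sys
g=np.load('g.npy')
def go(l):
    o=get_obs(); q=o['tool_rot']; r=R.from_quat([q[1],q[2],q[3],q[0]])
    T=world(g,[l])[0]; d=r.inv().apply(T-o['eef_pos'])/.025
    X=np.array([-np.cos(g[2]),-np.sin(g[2]),0]); Z=np.array([0,0,-1.]); Y=np.cross(Z,X)
    rv=(r.inv()*R.from_matrix(np.c_[X,Y,Z])).as_rotvec(degrees=True)/5
    loc=world([0,0,-g[2]],o['eef_pos']-np.array([g[0],g[1],0]))[0]
    print('t',o['t'],'loc',np.round(loc,4),'F',np.round(R.from_euler('z',-g[2]).apply(o['contact_force']),2),'w',o['gripper_width'])
    print('target',T,'dp',np.round(d,2),'ang',np.round(rv,2),'len',np.linalg.norm(d)*25)
if __name__=='__main__': go([float(a) for a in sys.argv[1:4]])
E
python3 go.py -.06 .045 .36
```

```text
t 0.15 loc [-0.2498  0.618   0.2305] F [ 0.71 -0.43 -0.84] w 0.9976624695439954
target [0.54820342 0.08370472 0.36      ] dp [-18.78 -15.18  -5.16] ang [-0.02 -0.   -6.55] len 617.3170234214571
```

jog_arm(dp=[[0, 0, -2], [-0.8, -0.6, -4], [-2.2, -1.8, -5.2], [-3.7, -3.0, -5.2], [-5.2, -4.2, -5.2]], angular=[[0, 0, 0], [0, 0, -0.5], [0, 0, -1], [0, 0, -1.5], [0, 0, -2]], claw=[0, 0, 0, 0, 0], grip_force=20)

```text
t: 0.65
eef_pos: [0.3449, 0.4742, 0.3628]
tool_rot: [0.001, 0.116, 0.993, 0.001]
contact_force: [1.1, 0.7, -0.3]
gripper_width: 0.145
```

```bash
python3 go.py -.06 .045 .36
```

```text
t 0.65 loc [-0.1979  0.4631  0.3628] F [ 1.18  0.48 -0.28] w 0.1447479480050358
target [0.54820342 0.08370472 0.36      ] dp [-11.51 -13.33   0.09] ang [ 0.03  0.02 -4.51] len 440.2885765570727
```

jog_arm(dp=[[-1.3, -1.5, 0], [-2.6, -3.0, 0], [-3.9, -4.5, 0], [-5.2, -6.0, 0], [-6.5, -7.5, 0]], angular=[[0, 0, -0.6], [0, 0, -1.2], [0, 0, -1.8], [0, 0, -2.4], [0, 0, -3]], claw=[0, 0, 0, 0, 0])

```text
t: 1.15
eef_pos: [0.459, 0.2527, 0.3612]
tool_rot: [-0.0, -0.014, 1.0, 0.0]
contact_force: [0.9, 0.1, 0.3]
gripper_width: -0.002
```

```bash
python3 go.py -.09 .045 .36
```

```text
t 1.15 loc [-0.1209  0.2262  0.3612] F [ 0.86 -0.09  0.35] w -0.001842058842783963
target [0.51859315 0.07888478 0.36      ] dp [-2.18 -7.02  0.05] ang [ 0.   -0.   -1.52] len 183.80079938273366
```

jog_arm(dp=[[-0.5, -1.6, 0], [-1.0, -3.2, 0], [-1.5, -4.8, 0], [-2.0, -6.4, 0], [-2.0, -6.4, 0]], angular=[[0, 0, -0.4], [0, 0, -0.8], [0, 0, -1.2], [0, 0, -1.5], [0, 0, -1.5]], claw=[0, 0, 0, 0, 0])

```text
t: 1.65
eef_pos: [0.5141, 0.0892, 0.3614]
tool_rot: [0.0, -0.074, 0.997, -0.001]
contact_force: [-1.0, 0.1, -0.1]
gripper_width: -0.003
```

```bash
python3 go.py -.05 .042 .30; python3 - <<'E'
from h import *
c=snap('wrist','w1'); cv2.imwrite('pics/w1b.png',cv2.resize(c['pixels'],(800,600),interpolation=cv2.INTER_CUBIC))
E
```

```text
t 1.65 loc [-0.0928  0.0559  0.3614] F [-0.97  0.26 -0.06] w -0.0027493941925954344
target [0.5585555  0.08235033 0.3       ] dp [-1.72 -0.53  2.46] ang [-0.03  0.01 -0.16] len 76.11669773514825
```

View pics/w1b.png

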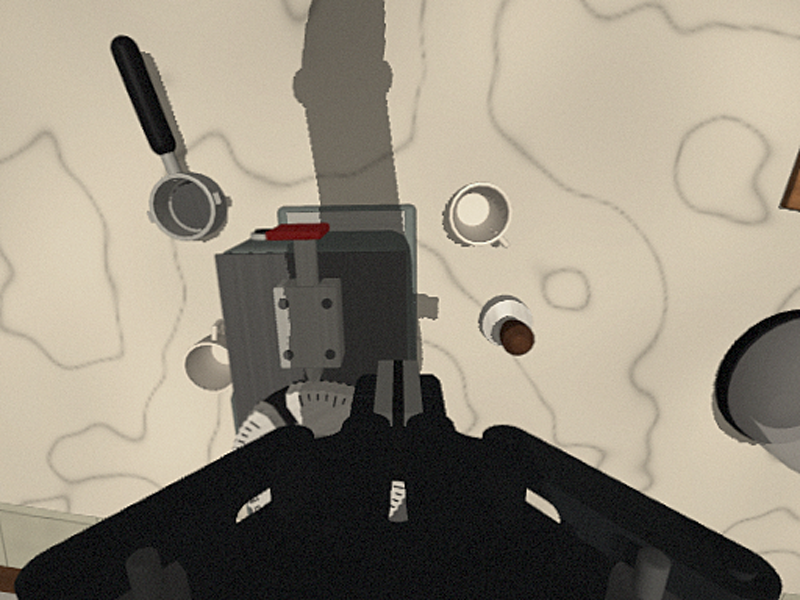

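```bash
python3 - <<'E'
from h import *
c=load('w1'); cv2.imwrite('pics/w1c.png',cv2.resize(c['pixels'][135:290,130:290],None,fx=4,fy=4,interpolation=cv2.INTER_CUBIC)[:600])
E
```

```text
(no output)
```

View pics/w1c.png

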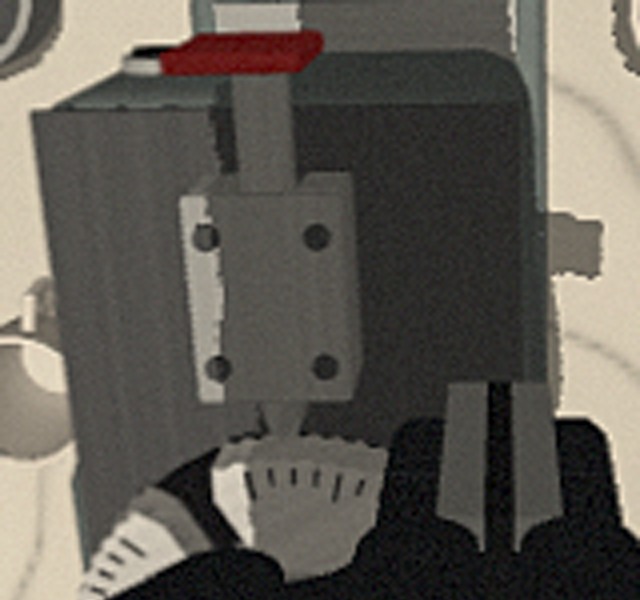

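```bash
python3 - <<'E'
from fit import *
ct=load('top0'); cw=load('w1'); cs=load('side0')
loc=[(-.045,.019,.248),(-.045,-.019,.248),(-.098,-.019,.248),(-.098,.019,.248)]
zz=lambda L,f,x0,y0:np.array([(x0+(x+.5)/f-.5,y0+(y+.5)/f-.5) for x,y in L])
pt=zz([(189,363),(269,350),(284,460),(207,472)],4.1,190,105)
pw=zz([(349,400),(199,402),(180,196),(342,194)],4,130,135)
ps=zz([(228,193),(297,213),(208,264),(146,230)],5,190,110)
for cams in (((ct,pt),),((cw,pw),),((cs,ps),),((ct,pt),(cw,pw),(cs,ps))):
    f=lambda g:np.concatenate([(proj(c,world(g,loc))-p).ravel() for c,p in cams])
    s=least_squares(f,[.61,.05,.16]); print(s.x,np.round(s.fun,1))
    ax=world(s.x,[(.035,0,.243)])[0]; print('axis',ax, 'tab', world(s.x,[(-.139,0,.252)])[0])
    np.save('g2.npy',s.x)
E
```

```text
[0.61482179 0.04764154 0.14545676] [ 0.1 -0.1 -0.2  0.1  0.4 -0.  -0.3  0.1]
axis [0.64945218 0.05271459 0.243     ] tab [0.47728965 0.02749427 0.252     ]
[0.61413524 0.04848357 0.15156125] [ 0.7  0.5 -0.4  0.1 -0.3 -0.4 -0.  -0.1]
axis [0.64873402 0.05376793 0.243     ] tab [0.47672865 0.02749712 0.252     ]
[0.61392018 0.04958084 0.22493493] [ 0.5 -0.6 -0.3  0.4  0.3 -0.6 -0.4  0.8]
axis [0.64803849 0.05738734 0.243     ] tab [0.47842179 0.01857787 0.252     ]
[0.61451672 0.04849897 0.15705809] [-0.1  0.1 -0.3  0.1  0.5 -0.1 -0.2  0.2  0.4  0.8 -0.6  0.5 -0.9  0.1
 -0.6  0.2  0.4 -1.1 -1.2  0.2 -1.9 -1.2 -1.6 -0.2]
axis [0.64908593 0.05397343 0.243     ] tab [0.47722758 0.02675754 0.252     ]
```

```bash
python3 - <<'E'
import numpy as np
np.save('g.npy',[.6145,.0486,.157])
E
python3 go.py -.035 .042 .255
```

```text
t 1.7 loc [-0.0931  0.0594  0.3612] F [0.11 0.56 0.19] w 0.0017523579216898576
target [0.57336353 0.08461098 0.255     ] dp [-2.33 -0.68  4.25] ang [-0.01  0.   -0.07] len 122.31186682908752
```

jog_arm(dp=[[-0.7, -0.2, 1], [-1.4, -0.4, 2], [-2.0, -0.6, 3], [-2.3, -0.7, 4.2], [-2.3, -0.7, 4.2]], angular=[[0, 0, 0], [0, 0, 0], [0, 0, 0], [0, 0, 0], [0, 0, 0]], claw=[0, 0, 0, 0, 0])

```text
t: 2.2
eef_pos: [0.5701, 0.0887, 0.252]
tool_rot: [-0.004, -0.079, 0.997, -0.001]
contact_force: [-1.0, 1.0, 0.1]
gripper_width: -0.001
```

```bash
python3 - <<'E'
from h import *
c=snap('wrist','w2'); cv2.imwrite('pics/w2b.png',cv2.resize(c['pixels'],(800,600),interpolation=cv2.INTER_CUBIC))
c=snap('side','s2'); cv2.imwrite('pics/s2b.png',cv2.resize(c['pixels'][80:230,170:350],(720,600),interpolation=cv2.INTER_CUBIC))
E
python3 go.py -.005 .042 .255
```

```text
t 2.3 loc [-0.036   0.0465  0.2562] F [-0.31 -0.12  0.21] w -0.004112834037603478
target [0.60299455 0.08930165 0.255     ] dp [-1.24 -0.18  0.05] ang [ 0.   -0.02  0.02] len 31.356821394505076
```

View pics/w2b.png

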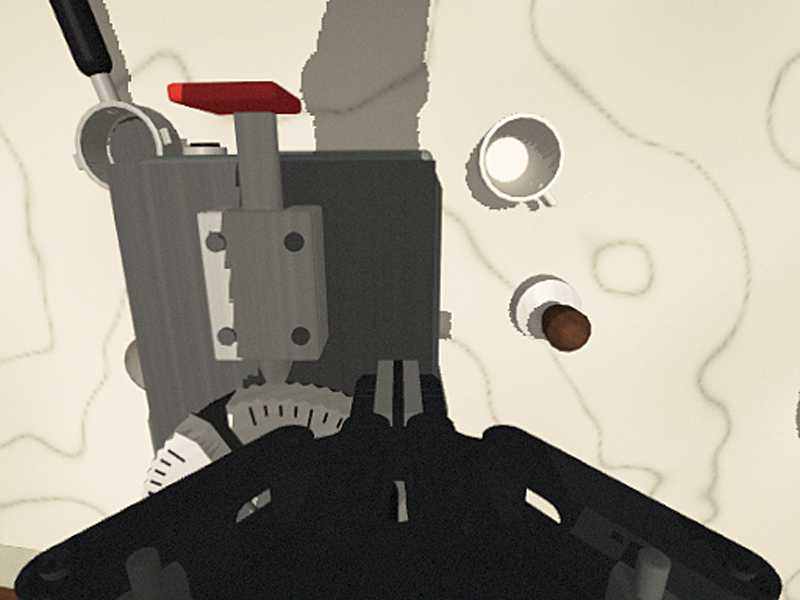

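View pics/s2b.png

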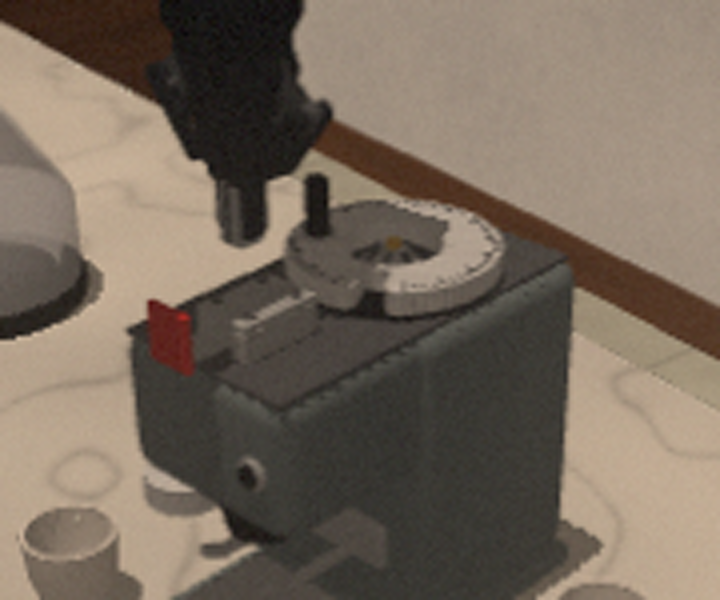

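jog_arm(dp=[[-0.3, -0.1, 0], [-0.6, -0.18, 0], [-0.9, -0.18, 0], [-1.0, -0.18, 0], [-1.1, -0.18, 0]], angular=[[0, 0, 0], [0, 0, 0], [0, 0, 0], [0, 0, 0], [0, 0, 0]], claw=[0, 0, 0, 0, 0])

```text
t: 2.8
eef_pos: [0.6005, 0.0879, 0.2564]
tool_rot: [0.0, -0.079, 0.997, 0.0]
contact_force: [-0.3, 0.2, -0.0]
gripper_width: -0.0
```

```bash
python3 go.py -.005 .042 .255
```

```text
t 2.8 loc [-0.0076  0.041   0.2564] F [-0.24  0.24 -0.02] w -0.00031847742796565
target [0.60299455 0.08930165 0.255     ] dp [-0.11  0.04  0.06] ang [0. 0. 0.] len 3.1593570585203192
```

jog_arm(dp=[[-0.1, 0, 0], [-0.2, 0, 0], [-0.3, 0, 0], [-0.4, 0, 0], [-0.5, 0, 0]], angular=[[0, 0, 0], [0, 0, 0], [0, 0, 0], [0, 0, 0], [0, 0, 0]], claw=[0, 0, 0, 0, 0])

```text
t: 3.3
eef_pos: [0.6096, 0.092, 0.2555]
tool_rot: [-0.003, -0.08, 0.997, 0.001]
contact_force: [-9.8, 5.1, 2.0]
gripper_width: 0.0
```

```bash
python3 go.py .0165 .042 .255; python3 - <<'E'
from h import *
c=snap('side','s3'); cv2.imwrite('pics/s3b.png',cv2.resize(c['pixels'][80:230,170:350],(720,600),interpolation=cv2.INTER_CUBIC))
E
```

```text
t 3.3 loc [0.002  0.0436 0.2555] F [-8.86  6.55  1.97] w 6.71010249736656e-05
target [0.62423012 0.0926633  0.255     ] dp [-0.58 -0.07  0.01] ang [ 0.04 -0.07  0.03] len 14.61334572573008
```

View pics/s3b.png

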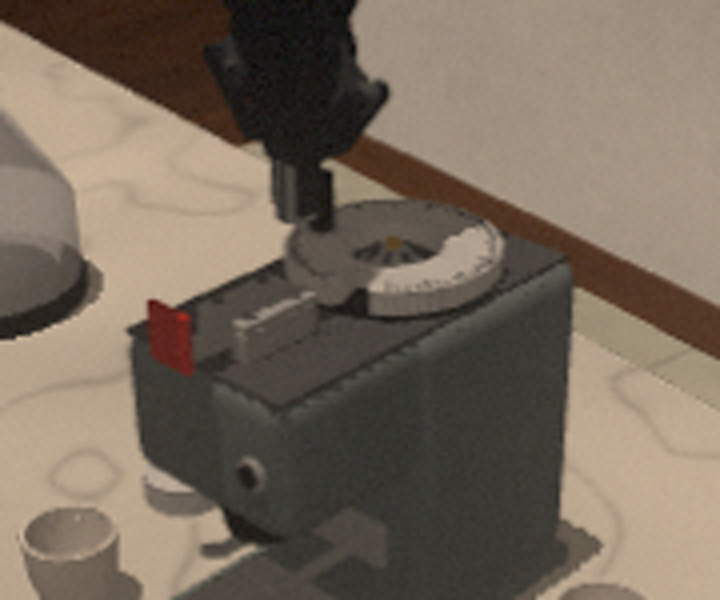

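jog_arm(dp=[[-0.1, 0, 0], [-0.2, 0, 0], [-0.3, 0.02, 0], [-0.4, 0.02, 0], [-0.45, 0.02, 0]], angular=[[0, 0, 0], [0, 0, 0], [0, 0, 0], [0, 0, 0], [0, 0, 0]], claw=[0, 0, 0, 0, 0])

```text
t: 3.85
eef_pos: [0.6212, 0.094, 0.2551]
tool_rot: [-0.003, -0.08, 0.997, 0.001]
contact_force: [-6.1, 3.2, 0.3]
gripper_width: -0.001
```

```bash
python3 go.py .0165 .042 .255; python3 - <<'E'
from h import *
c=snap('side','s4'); cv2.imwrite('pics/s4b.png',cv2.resize(c['pixels'][120:180,210:310],(800,480),interpolation=cv2.INTER_CUBIC))
c=snap('wrist','w4'); cv2.imwrite('pics/w4b.png',cv2.resize(c['pixels'],(800,600),interpolation=cv2.INTER_CUBIC))
E
```

```text
t 3.85 loc [0.0137 0.0438 0.2551] F [-5.5   4.15  0.29] w -0.000590615810394433
target [0.62423012 0.0926633  0.255     ] dp [-0.11 -0.07  0.  ] ang [ 0.03 -0.06  0.03] len 3.2951692720250088
```

View pics/s4b.png

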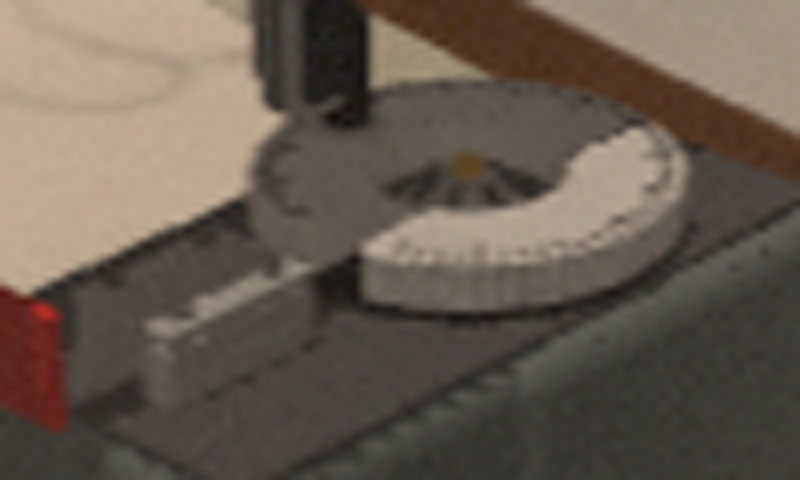

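View pics/w4b.png

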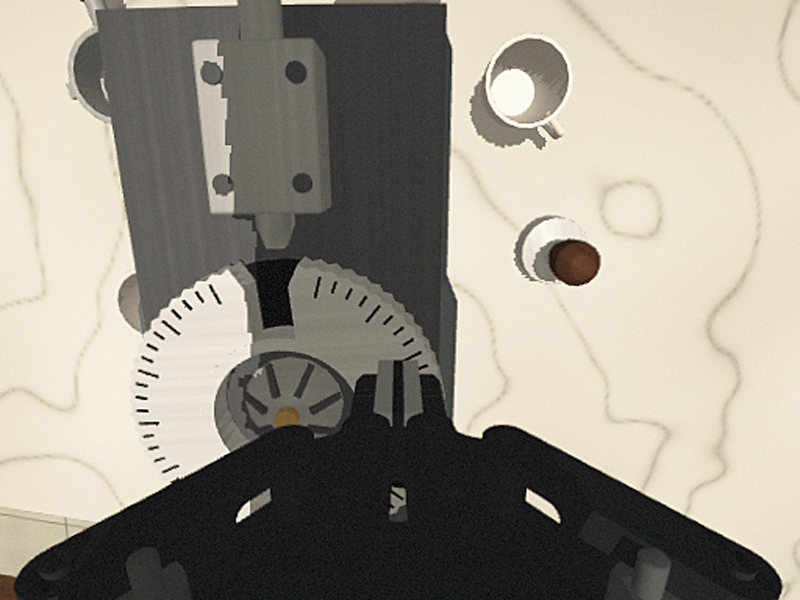

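```bash
python3 - <<'E'
from h import *
c=load('w4'); im=c['pixels'][100:310,80:290]; cv2.imwrite('pics/w4z.png',cv2.resize(im[20:,20:],None,fx=3.1,fy=3.1,interpolation=cv2.INTER_CUBIC))
cv2.imwrite('pics/w4y.png',cv2.resize(c['pixels'][130:290,120:240],None,fx=3.7,fy=3.7,interpolation=cv2.INTER_CUBIC))
from fit import world
g=np.load('g.npy')
f=512/800
def L(u,v,z):
    w=atz(c,(u+.5)*f-.5,(v+.5)*f-.5,z); return world([0,0,-g[2]],w-np.array([g[0],g[1],0]))[0]
for n,p,z in [('bB',(262,183.5),.248),('bF',(254,72.5),.248),('nose',(275,247),.240),('mouth',(275,262),.243),('in',(276,328),.243),('orange',(287,415),.24)]: print(n,np.round(L(*p,z),4))
E
```

```text
bB [-0.055  -0.0006  0.248 ]
bF [-0.0884 -0.0006  0.248 ]
nose [-3.25e-02 -1.00e-04  2.40e-01]
mouth [-0.0277  0.0004  0.243 ]
in [-0.0028 -0.0012  0.243 ]
orange [ 0.0356 -0.0005  0.24  ]
```

View pics/w4y.png

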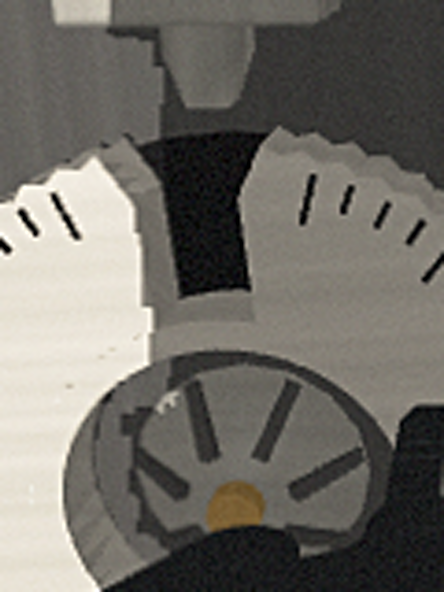

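```bash
python3 - <<'E'
from h import *
from fit import world
c=load('w4'); g=np.load('g.npy')
def L(x,y,z):
    w=atz(c,120+(x+.5)/3.7-.5,130+(y+.5)/3.7-.5,z); return world([0,0,-g[2]],w-np.array([g[0],g[1],0]))[0]
P={n:L(*p,.243) for n,p in dict(mL=(97,158),mR=(278,128),fL=(134,203),fR=(240,192),iL=(151,320),iR=(253,318)).items()}
for k,v in P.items(): print(k,np.round(v,4))
for a,b in (('mL','mR'),('fL','fR'),('iL','iR')):
    m=(P[a]+P[b])/2; d=m-[.035,0,0]; print(np.round(m,4),'coll',np.arctan2(-d[1],-d[0]), np.hypot(*d[:2]),'width',np.linalg.norm(P[a]-P[b]))
E
```

```text
mL [-0.025  -0.0167  0.243 ]
mR [-0.0295  0.011   0.243 ]
fL [-0.0179 -0.0117  0.243 ]
fR [-0.0197  0.0047  0.243 ]
iL [ 0.0012 -0.0109  0.243 ]
iR [0.0008 0.0053 0.243 ]
[-0.0273 -0.0028  0.243 ] coll 0.0454456532203543 0.06231745081420787 width 0.028040721287185322
[-0.0188 -0.0035  0.243 ] coll 0.0654643969834989 0.053919728144712 width 0.016458189292535785
[ 0.001  -0.0028  0.243 ] coll 0.08180034081141456 0.03411252401033619 width 0.016187025828265672
```

jog_arm(dp=[[-0.03, 0, 0], [-0.06, 0, 0], [-0.09, 0, 0], [-0.11, 0, 0], [-0.11, 0, 0]], angular=[[0, 0, 0], [0, 0, 0], [0, 0, 0], [0, 0, 0], [0, 0, 0]], claw=[0, 0, 0, 0, 0])

```text
t: 4.45
eef_pos: [0.6241, 0.0943, 0.2553]
tool_rot: [-0.002, -0.08, 0.997, 0.001]
contact_force: [-5.5, 2.7, 0.9]
gripper_width: -0.003
```

```bash
python3 go.py .0165 .042 .255; python3 - <<'E'
from h import *
c=snap('wrist','w5')
cv2.imwrite('pics/w5y.png',cv2.resize(c['pixels'][130:290,120:240],None,fx=3.7,fy=3.7,interpolation=cv2.INTER_CUBIC))
E
```

```text
t 4.45 loc [0.0167 0.0437 0.2553] F [-5.05  3.57  0.88] w -0.002739695681385164
target [0.62423012 0.0926633  0.255     ] dp [ 0.01 -0.07  0.01] ang [ 0.03 -0.05  0.03] len 1.692768073415284
```

View pics/w5y.png

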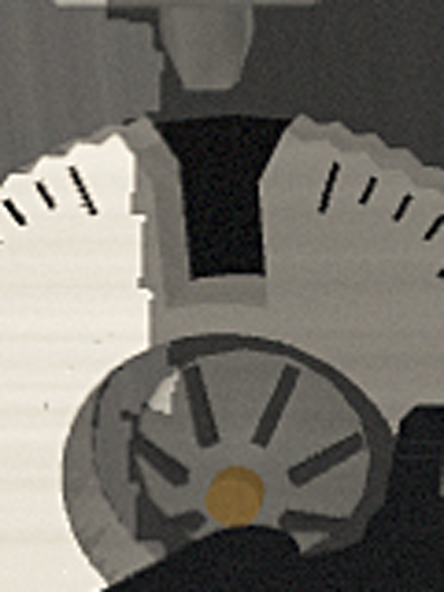

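```bash
python3 - <<'E'
from h import *
from fit import world
c=load('w5'); g=np.load('g.npy')
def L(x,y,z):
    w=atz(c,120+(x+.5)/3.7-.5,130+(y+.5)/3.7-.5,z); return world([0,0,-g[2]],w-np.array([g[0],g[1],0]))[0]
P={n:L(*p,.243) for n,p in dict(mL=(122,130),mR=(302,115),fL=(151,184),fR=(260,182),iL=(166,305),iR=(267,305)).items()}
for k,v in P.items(): print(k,np.round(v,4))
d=P['iR']-P['fR']; print('dir right edge',np.arctan2(-d[1],d[0]), np.arctan2(d[1],d[0]))
for a,b in (('mL','mR'),('fL','fR'),('iL','iR')):
    m=(P[a]+P[b])/2; d=m-[.035,0,0]; print(np.round(m,4),'coll',np.arctan2(-d[1],-d[0]), np.hypot(*d[:2]),'width',np.linalg.norm(P[a]-P[b]))
print('nose',L(216,89,.240),L(236,497,.24))
E
```

```text
mL [-0.0265 -0.0125  0.243 ]
mR [-0.0288  0.0146  0.243 ]
fL [-0.0182 -0.0089  0.243 ]
fR [-0.0185  0.0077  0.243 ]
iL [ 0.0014 -0.0083  0.243 ]
iR [0.0014 0.0076 0.243 ]
dir right edge 0.0076634483867599615 -0.0076634483867599615
[-0.0276  0.0011  0.243 ] coll -0.01684470089693099 0.06265362139118741 width 0.02723588340376674
[-0.0183 -0.0006  0.243 ] coll 0.01092655700524307 0.05334610518928202 width 0.016636887418856532
[ 0.0014 -0.0004  0.243 ] coll 0.011388497415434337 0.033607118783850046 width 0.01592901774265589
nose [-0.03218094  0.00128488  0.24      ] [ 0.03733636 -0.00059495  0.24      ]
```

jog_arm(dp=[[0.8, 0, 0], [1.8, 0, -0.6], [3.5, -0.3, -1.8], [5.2, -0.9, -1.8], [6.8, -1.5, -1.8]], angular=[[0, 0, 0], [0, 0, 0], [0, 0, 0], [0, 0, 0], [0, 0, 0]], claw=[0, 0, 0, 0, 0])

```text
t: 5.0
eef_pos: [0.4631, 0.0282, 0.302]
tool_rot: [0.001, -0.079, 0.997, 0.0]
contact_force: [0.0, 0.2, -0.3]
gripper_width: 0.0
```

```bash
python3 go.py -.175 0 .25
```

```text
t 5.0 loc [-0.1527  0.0035  0.302 ] F [ 0.06  0.19 -0.33] w 6.850622264734312e-05
target [0.44165236 0.02123773 0.25      ] dp [ 0.9  -0.14  2.08] ang [0.   0.02 0.01] len 56.72268784783932
```

jog_arm(dp=[[0.5, -0.1, 0], [0.8, -0.14, 0.2], [0.8, -0.14, 1.2], [0.8, -0.14, 2.1], [0.8, -0.14, 2.1]], angular=[[0, 0, 0], [0, 0, 0], [0, 0, 0], [0, 0, 0], [0, 0, 0]], claw=[0, 0, 0, 0, 0])

```text
t: 5.5
eef_pos: [0.4439, 0.0227, 0.2461]
tool_rot: [-0.002, -0.079, 0.997, -0.001]
contact_force: [0.3, 0.1, -0.3]
gripper_width: -0.0
```

```bash
python3 - <<'E'
from h import *
c=snap('side','s6'); cv2.imwrite('pics/s6b.png',cv2.resize(c['pixels'][80:230,170:350],(720,600),interpolation=cv2.INTER_CUBIC))
c=snap('top','t6'); cv2.imwrite('pics/t6b.png',cv2.resize(c['pixels'][105:255,170:320],None,fx=4,fy=4,interpolation=cv2.INTER_CUBIC))
E
python3 go.py -.15 0 .25
```

```text
t 5.6 loc [-0.1709  0.0008  0.2487] F [-0.09  0.36  0.62] w -0.0010475095438346501
target [0.46634488 0.02514663 0.25      ] dp [-0.83 -0.03 -0.05] ang [-0.01 -0.01  0.01] len 20.906480080954307
```

View pics/s6b.png

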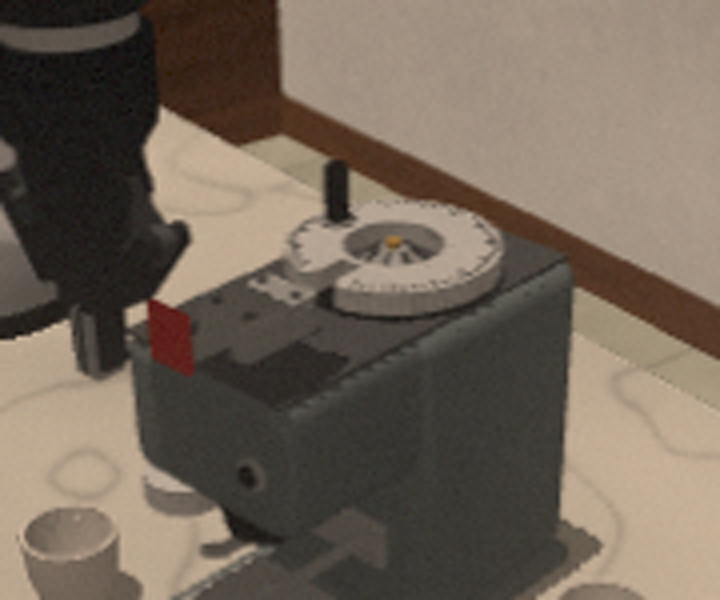

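View pics/t6b.png

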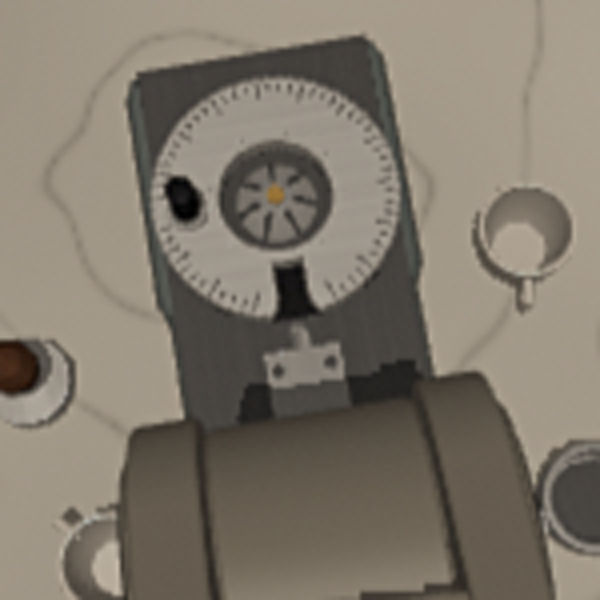

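jog_arm(dp=[[-0.4, 0, 0], [-0.7, -0.02, 0], [-0.9, -0.02, 0], [-1.1, -0.02, 0], [-1.3, -0.02, 0]], angular=[[0, 0, 0], [0, 0, 0], [0, 0, 0], [0, 0, 0], [0, 0, 0]], claw=[0, 0, 0, 0, 0])

```text
t: 6.1
eef_pos: [0.4773, 0.0268, 0.2488]
tool_rot: [-0.0, -0.079, 0.997, 0.0]
contact_force: [-1.4, -0.4, 1.8]
gripper_width: -0.003
```

```bash
python3 go.py -.114 0 .25
```

```text
t 6.1 loc [-0.139  -0.      0.2488] F [-1.48 -0.21  1.8 ] w -0.0032462025869107567
target [0.50190211 0.03077544 0.25      ] dp [-1.    0.   -0.05] ang [ 0.   -0.01  0.  ] len 24.98891283446731
```

jog_arm(dp=[[-0.15, 0, 0], [-0.3, 0, 0], [-0.45, 0, 0], [-0.6, 0, 0], [-0.7, 0, 0]], angular=[[0, 0, 0], [0, 0, 0], [0, 0, 0], [0, 0, 0], [0, 0, 0]], claw=[0, 0, 0, 0, 0])

```text
t: 6.6
eef_pos: [0.4947, 0.0297, 0.2487]
tool_rot: [-0.0, -0.079, 0.997, 0.0]
contact_force: [-1.3, 0.1, 1.4]
gripper_width: -0.0
```

```bash
python3 go.py -.114 0 .25
```

```text
t 6.6 loc [-1.213e-01  1.000e-04  2.487e-01] F [-1.23  0.25  1.45] w -0.00035333239210503045
target [0.50190211 0.03077544 0.25      ] dp [-0.29 -0.   -0.05] ang [ 0.   -0.    0.01] len 7.363012419541465
```

```bash
python3 - <<'E'
from h import *
c=snap('side','s7'); cv2.imwrite('pics/s7b.png',cv2.resize(c['pixels'][80:230,170:350],(720,600),interpolation=cv2.INTER_CUBIC))
E
```

```text
(no output)
```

View pics/s7b.png

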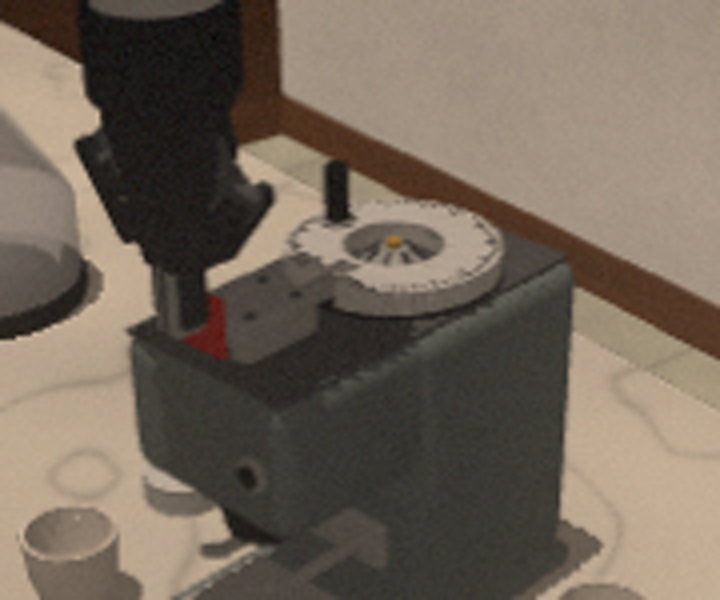

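The tab, seen at about (210,330), is nearly against the guide and the bar is entering the slot. I'll go on slowly until the force rises.

jog_arm(dp=[[-0.08, 0, 0], [-0.16, 0, 0], [-0.22, 0, 0], [-0.26, 0, 0], [-0.28, 0, 0]], angular=[[0, 0, 0], [0, 0, 0], [0, 0, 0], [0, 0, 0], [0, 0, 0]], claw=[0, 0, 0, 0, 0])

```text
t: 7.15
eef_pos: [0.5014, 0.0307, 0.2487]
tool_rot: [-0.0, -0.079, 0.997, 0.0]
contact_force: [-2.6, 1.5, 0.6]
gripper_width: -0.001
```

```bash
python3 go.py -.114 0 .25
```

```text
t 7.15 loc [-0.1145 -0.      0.2487] F [-2.32  1.88  0.59] w -0.0014404063011747132
target [0.50190211 0.03077544 0.25      ] dp [-0.02  0.   -0.05] ang [ 0.   -0.    0.01] len 1.4012988668864768
```

jog_arm(dp=[[-0.02, 0, 0], [-0.04, 0, 0], [-0.06, 0, 0], [-0.08, 0, 0], [-0.08, 0, 0]], angular=[[0, 0, 0], [0, 0, 0], [0, 0, 0], [0, 0, 0], [0, 0, 0]], claw=[0, 0, 0, 0, 0])

```text
t: 7.65
eef_pos: [0.5026, 0.0309, 0.2486]
tool_rot: [-0.001, -0.079, 0.997, 0.0]
contact_force: [-5.3, 0.2, 2.5]
gripper_width: 0.001
```

```bash
python3 go.py -.114 0 .25
```

```text
t 7.65 loc [-0.1133 -0.      0.2486] F [-5.17  1.02  2.52] w 0.000994982657254396
target [0.50190211 0.03077544 0.25      ] dp [ 0.03  0.   -0.05] ang [ 0.   -0.02  0.  ] len 1.5424441553571206
```

jog_arm(dp=[[-0.02, 0, 0], [-0.04, 0, 0], [-0.06, 0, 0], [-0.08, 0, 0], [-0.08, 0, 0]], angular=[[0, 0, 0], [0, 0, 0], [0, 0, 0], [0, 0, 0], [0, 0, 0]], claw=[0, 0, 0, 0, 0])

```text
t: 8.15
eef_pos: [0.5027, 0.0308, 0.2485]
tool_rot: [-0.003, -0.078, 0.997, 0.0]
contact_force: [-13.9, 0.0, 8.3]
gripper_width: -0.001
```

```bash
python3 go.py -.114 0 .25
```

```text
t 8.15 loc [-0.1132 -0.      0.2485] F [-13.73   2.18   8.26] w -0.0008640567470122349
target [0.50190211 0.03077544 0.25      ] dp [ 0.03  0.   -0.06] ang [ 0.01 -0.07  0.  ] len 1.6637195566410252
```

jog_arm(dp=[[0.4, 0, 0], [1.2, 0, 0], [2.0, 0, -1], [2.0, 0, -3], [2.0, 0, -5]], angular=[[0, 0, 0], [0, 0, 0], [0, 0, 0], [0, 0, 0], [0, 0, 0]], claw=[0, 0, 0, 0, 0])

```text
t: 8.65
eef_pos: [0.4552, 0.0228, 0.3751]
tool_rot: [0.0, -0.078, 0.997, -0.0]
contact_force: [1.1, 0.9, -0.0]
gripper_width: -0.002
```

jog_arm(dp=[[0, 1, 0], [0, 2.5, 0], [0, 4, 0], [0, 4, 0], [0, 4, 0]], angular=[[0, 0, 0], [0, 0, 0], [0, 0, 0], [0, 0, 0], [0, 0, 0]], claw=[0, 0, 0, 0, 0])

```text
t: 9.15
eef_pos: [0.4406, 0.1226, 0.3738]
tool_rot: [0.001, -0.079, 0.997, -0.0]
contact_force: [-1.0, -0.1, -0.3]
gripper_width: -0.003
```

```bash
python3 - <<'E'
from h import *
c=snap('side','s8'); cv2.imwrite('pics/s8b.png',cv2.resize(c['pixels'][80:230,170:350],(720,600),interpolation=cv2.INTER_CUBIC))
c=snap('top','t8'); cv2.imwrite('pics/t8b.png',cv2.resize(c['pixels'][105:255,170:320],None,fx=4,fy=4,interpolation=cv2.INTER_CUBIC))
c=snap('wrist','w8'); cv2.imwrite('pics/w8b.png',cv2.resize(c['pixels'],(800,600)))
E
python3 go.py -.114 0 .25
```

```text
t 9.3 loc [-0.1603  0.0986  0.3738] F [-0.3  -0.07 -0.72] w -0.0002521516486724144
target [0.50190211 0.03077544 0.25      ] dp [-1.86 -3.94  4.95] ang [-0.    0.01 -0.02] len 164.90677783549452
```

View pics/s8b.png

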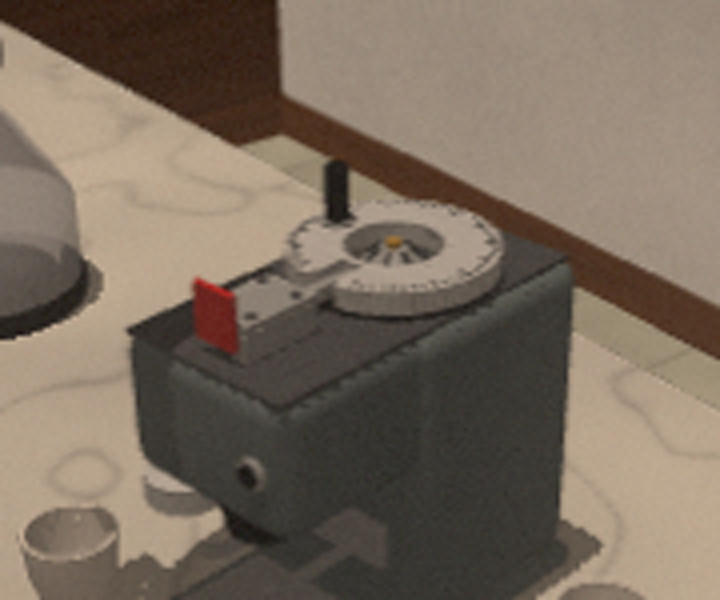

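View pics/t8b.png

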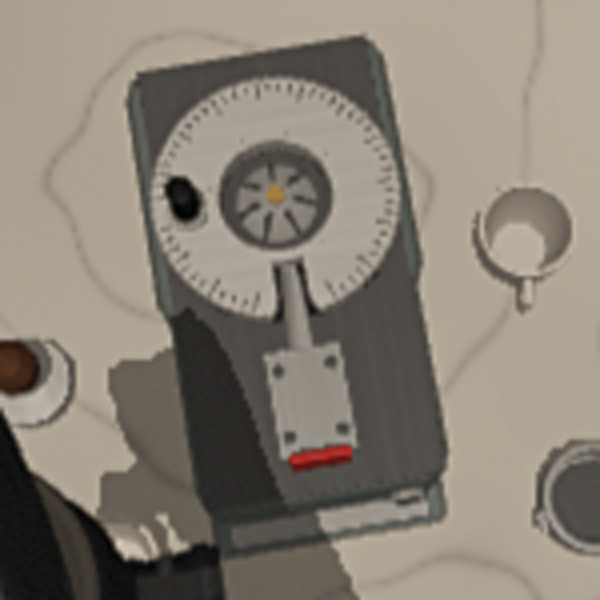

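View pics/w8b.png

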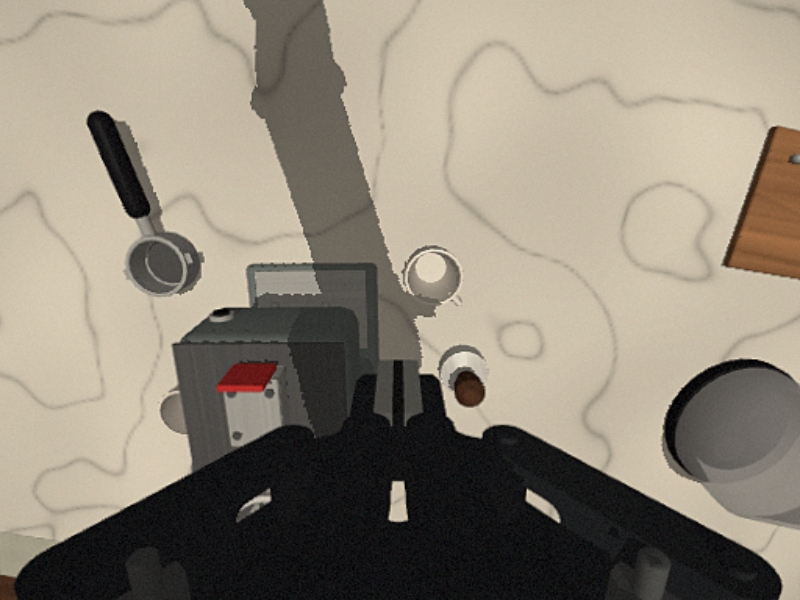

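The top view shows the bar deep in the slot, with its nose at about (290,265) and the red tab against the guide at (321,457). The cups, tamper and portafilter haven't moved, and the arm is clear of everything.

```bash
python3 -c "
from station import *
print(hand_in())"
```

```text
the job is handed in; nothing more can be done
None
```

The collar's slot is lined up with the lock bar, and the bar is pushed fully home. I handed the job in at about 9.3 s of the 48 s allowed.

- **Collar:** I pushed the post about 0.5 rad clockwise with the shut fingertips. The wrist picture then put the slot within about 0.01–0.02 rad of the bar. Push readings were up to about 11 N.
- **Bar:** I pushed the red tab in until it stopped moving while the force rose to about 14 N along the bar. The stop came within 1 mm of where I expected it.
- **Last pictures:** after backing off, the top view shows the bar's nose deep in the slot, and the top and side views show the tab against its guide. The cups, tamper and portafilter look undisturbed, and the arm touches nothing.
- **Disagreement:** a fit from the side camera alone put the grinder's yaw about 4° off from the other two cameras. I kept the pooled fit, which lies close to the top and wrist fits, and the contacts agreed with it.

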